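Release the dust drawer through the slot

ROBOT

A 6-joint arm with a two-finger parallel gripper is mounted at the origin on the work surface. World frame = base frame: x ahead of the robot, y to its left, z up, the work surface at z = 0. Lengths are in m, angles in degrees, forces in N, time in s.
With the tool pointing down it reaches from about 0.4 to 0.825 m from the base axis. Payload 7 kg.
Tool frame: the origin (TCP) lies midway between the tips of the shut fingers; the grasp point (between the pads) lies 19 mm behind it (r.hold_point_z is the distance from the TCP to the grasp point, in m); y points along the fingers, z is the direction in which the jaws open and shut, and the axes are right-handed (so a half turn about y gives the same grasp; the last joint's range is limited). The gripper opens to 88 mm and grips with 3 to 60 N. Pads are 19 mm wide; open, the fingers measure 130 mm over their backs; the gripper's body (78 mm by 193 mm) begins 47 mm behind the grasp point.
Start: joints at [16.507, 20.546, 0.682, 0, -70.136, -16.507], TCP at [0.675, -0, 0.227] pointing down, gripper open.
Joint ranges: [-176.03, 176.03], [-82.01, 121.73], [-58.28, 71.71], [-173.87, 95.51], [-174.79, -0.11], [-173.66, 173.66]. Speed limits (degrees/s): [136.94, 136.94, 172.46, 180, 180, 180].

INTERFACE

Orientations are given as [roll, pitch, yaw] about the fixed x, y, z axes, in that order (R = Rz(yaw) Ry(pitch) Rx(roll)).
In Python, from plant import r, imaging gives the robot as it stands.
- The arm moves only by the tool drive_tool, never from a script. Its argument "deltas" is a list of rows, each a list of 6 numbers: the shift along the world's x, y, z in cm, then the turn, a rotation vector about the world's x, y, z in rad. In form: [[tx, ty, tz, rx, ry, rz], ...]. A call has exactly 8 rows; each row is the pose to reach, as a shift and turn from the pose commanded when the call began; what a row does not reach only later rows make up. A row lasts 1/12 s, in which the tool goes at most 41.7 mm and 7.16 degrees, less where a joint would pass 70% of its speed; a pose out of reach is approached as far as the arm can. A call with a gripper value outside its range is refused whole. "claw" is the opening, from 0 (shut) to 1 (fully open), set as the call begins (left out, the last holds). The fingers move at their own pace and stop on an object; "squeeze" is the grip in N (left out, the last holds). Time passes only in rows, so rows that repeat a pose let the fingers close, or fill a call up. It gives the time, the measured TCP pose, the force and the opening at its end, in the units of the state.
- r.get_state(): the state, without advancing time (a new reading comes with each control period).
- imaging.capture(name): name is "scene" or "side" or "wrist"; returns the picture (420x560x3 uint8, red, green, blue); there is no depth.
- imaging.get_calibration(name): a dict with "mtx" (3x3 intrinsics, pixels), "k1" (the pictures are not rectified: a ray, as slopes to the right and down, at radius r is drawn at 1 + k1 r^2 times it, then the intrinsics apply), "R" (3x3) and "t" (3): a world point X has camera coordinates R X + t; the wrist camera has in their place "T_tool_cam" (4x4, takes a point from camera to tool coordinates, whose origin is the TCP and whose axes are the tool frame's). Camera axes: x right, y down, z forward; pixel columns grow to the right and rows downward; lengths in m; the calibration is good to about 2 mm. A picture is of the moment at which its call begins: read the wrist's pose just before it. get_calibration takes no time and is no camera call.
- r.close_job(): hands the job in, once; it reports no verdict.
Trained networks look in the newest picture that a camera, given by its name, has taken for a name from the list of things; names that differ only in an ending like _2 or _b are one class to them, and where a whole thing is asked for, a point or a joint stands for the part that bears it (a point fixed in the world has none). Each returns a list of dicts, best first, with "score" (0 to 1); they miss things now and then, are a little off and sometimes report something else, mostly with a low value. They report only what shows in the picture. A call takes as long as a camera call. They do not tell look-alikes from the thing itself.
- imaging.search_frame(camera, label): "bbox" ([left, top, right, bottom] in pixels, round what is visible of it).
- imaging.outline_of(camera, label): "region" (420x560 bool, what is visible of it) and "bbox" ([left, top, right, bottom] in pixels, round what is visible of it).
- imaging.landmark_of(camera, label): "position" ([column, row] in pixels: a listed point, or the origin of a listed thing).
The state is a dict: "time_s": time; "joints": joint angles; "qd": joint speeds; "joint_torque": joint torques, N m; "tcp_pos": TCP position; "eef_rot": TCP orientation; "contact_force": force on the tool from outside, world axes, zero at the start; "moment": the same for the moment, N m; "gripper_width": finger opening in m.
Only numpy, scipy, OpenCV 4.12 (cv2) and the standard library are available. Lean on these libraries where they do the work, as an engineer would, in place of code of your own. Each camera call takes 0.05 s, during which the arm holds its last target.

TASK

Take the release rod from its stand, push it down through the slot in the top of the dust box, feel for the hidden latch tab and press it to its stop, keeping it down until the drawer has slid all the way out. Then stand the rod back in its stand, collar resting on the wood, and leave the sander, shears and foam piece where they are.

Things in the scene. Friction and masses are not known exactly. Their poses are not given: they have to be found in the camera images.
- dust_box: Grey sheet-metal dust box fixed to the table, 180 mm (x) by 220 mm (y) by 140 mm high, with a slot in the middle of its top. Origin: centre of its underside. x points to the louvred face with the drawer front (away from the robot at yaw 0), y runs along the slot, z up.
- slot (a point): Centre of the slot, on the top face of the dust box, 140 mm above the table; axes as the box. The slot goes through a 6 mm plate and is 100 mm long (y) and 16 mm wide (x). Below it is a channel 120 mm long and 44 mm wide.
- channel (a point): Centre of the channel's hard flat floor, 52 mm below the slot. Hidden in the channel, its centre at an unknown place up to 32 mm either way along y (differs from box to box), is the latch tab: flat top 22 mm (y) by 38 mm (x), 28 mm below the box's top. It is sprung, moves straight down, yields from 6 N, frees the drawer after 9 mm, meets a rigid stop after 12 mm (10 N), and springs back.
- drawer (a joint): How far the drawer is out of the dust box along the box's +x, in m: 0 shut, 0.06 fully out. While the tab is held down a damped spring pushes it out by itself in about 1.5 s. If the tab is let up too soon a safety catch stops it at about 0.03; pressing the tab again frees it. Its front is a flush grey panel, no handle.
- rod: Release rod, about 0.16 kg, upright in its stand at the start. Origin: centre of the lower tip; z runs up the rod. Round steel shank 10 mm in diameter from 0 to 75 mm, collar 36 mm in diameter from 75 to 81 mm, black square grip 26 by 26 mm (sides along its x and y) from 81 to 147 mm.
- stand: Wooden stand for the rod, fixed to the table. Origin: centre of its underside on the table; z up. Square post 66 mm wide, 85 mm high, on a 110 mm square foot, with a vertical square hole 16 mm wide right down its middle. The rod stands with its shank in the hole, its collar on the post's top, its tip 10 mm above the table.
- sander: Bystander: metal air belt sander lying on the table, 370 mm long and 90 mm high; origin under its body, nose to +x.
- shears: Bystander: black-handled shears lying flat, 190 mm long, 13 mm high; origin at the pivot, blades to +x.
- foam_a: Bystander: white foam piece 160 by 80 by 60 mm; origin at the centre of its underside, long side along x.
Not all that is in view belongs to the job. Several things have the shape of the stand; the one meant has the colours described above.

How it is judged (in metres and radians):
On the way, in this order (a step that is already met when the one before it is completed fails the run):
1. the rod is lifted out of its stand (z of rod in the frame of stand above 0.09 m), for 0.1 s.
2. the drawer is all the way out while the rod's tip is still down in the slot (value of joint drawer above 0.055 m and z of rod in the frame of slot below -0.02 m and x of rod in the frame of slot between -0.02 and 0.02 m and y of rod in the frame of slot between -0.06 and 0.06 m), for 0.2 s.
At the end, for the whole second after the job is handed in: The drawer is out by more than 55 mm of its 60 mm; the rod stands in the stand's hole, let go and at rest, upright within 0.1 rad, its tip within 12 mm of the stand's axis and its collar within 5 mm of the post's top (value of joint drawer above 0.055 m and horizontal distance between rod and stand below 0.012 m and z of rod in the frame of stand below 0.015 m and angle between rod's own z axis and vertical below 0.1 rad and linear speed of rod below 0.02 m/s); the robot touches nothing.
It fails at once if a bystander (sander) is shifted by more than 30 mm (distance of sander from where it was at the start of the episode above 0.03 m).
It fails at once if a bystander (shears) is shifted by more than 30 mm (distance of shears from where it was at the start of the episode above 0.03 m).
It fails at once if a bystander (foam piece) is shifted by more than 30 mm (distance of foam_a from where it was at the start of the episode above 0.03 m).
It also fails if it takes over 67 s, if anything falls off the work surface, if the arm or the gripper's body presses on something with over 40 N, if the wrist force passes 120 N, or if a joint passes its speed limit or range.

## Working session

There is one attempt and no reset: what is moved stays moved. The work goes in short steps, Python scripts to look and compute and a tool call to move; the robot and the scene stay as the last step left them, time stands still between calls to the robot, and variables do not carry over. Pictures are saved under pics/ and viewed, and the job is handed in when it is done.

Besides the shell and the picture viewer there is one more tool, called after "Request:" as name(argument=value, ...) on one line, values as JSON. drive_tool: Moves the arm, as the interface text tells. Its arguments: {"type":"object","properties":{"deltas":{"type":"array"},"claw":{"type":"number"},"squeeze":{"type":"number"}},"required":["deltas"]}

```bash
ls; mkdir -p pics; cat > h.py <<'E'
import numpy as np, cv2
from plant import r, imaging
def save(n,im): cv2.imwrite(f'pics/{n}.png',im[:,:,::-1])
E
python3 - <<'E'
from h import *
print(r.get_state())
for c in ['scene','side','wrist']:
    save(c+'0',imaging.capture(c)); print(c,imaging.get_calibration(c))
    for l in ['rod','stand','dust_box','slot','sander','shears','foam_a']:
        try:
            o=imaging.landmark_of(c,l); print(l,[(np.round(d['position'],1).tolist(),round(d['score'],2)) for d in o[:4]])
        except Exception as e: print(l,e)
print(r.get_state()['time_s'])
E
```

```text
pics
{'time_s': 0.0, 'joints': array([ 1.65066121e+01,  2.05912472e+01,  6.34428537e-01, -2.19522881e-02,
       -7.01360210e+01, -1.65071198e+01]), 'qd': array([ 0.08026067, -0.05380614,  0.05663565,  0.05890821, -0.08350031,
        0.03340187]), 'joint_torque': array([-8.00930356e-04, -5.82726967e+01,  2.93058443e+01,  6.99745238e+00,
        6.93249181e-03, -2.06530804e-04]), 'tcp_pos': array([ 6.74509114e-01, -1.89711313e-05,  2.25624023e-01]), 'eef_rot': array([-8.99051227e+01,  6.59570106e-03,  8.99920219e+01]), 'contact_force': array([ 0.30529334, -0.99631375,  0.65851778]), 'moment': array([ 0.00206575,  0.02935938, -0.06099642]), 'gripper_width': 0.08760766581249003}
scene {'mtx': array([[519.4353752 ,   0.        , 269.25977905],
       [  0.        , 519.4353752 , 207.39902717],
       [  0.        ,   0.        ,   1.        ]]), 'k1': 0.027487247948938764, 'R': array([[-0.40649704,  0.91358163,  0.01134697],
       [ 0.52892505,  0.24543487, -0.81240385],
       [-0.74498218, -0.32423807, -0.58298476]]), 't': array([ 0.19385647, -0.20489382,  1.75419266])}
rod []
stand 
[... 867 characters left out ...]
[([210.0, 174.4], 0.66)]
foam_a [([264.0, 159.4], 0.76)]
wrist {'mtx': array([[366.67554766,   0.        , 281.73646312],
       [  0.        , 366.67554766, 211.07912811],
       [  0.        ,   0.        ,   1.        ]]), 'k1': -0.06000271616292846, 'T_tool_cam': array([[-2.93095788e-04,  9.62524503e-01,  2.71194572e-01,
        -7.25881478e-02],
       [ 8.04233862e-04, -2.71194269e-01,  9.62524297e-01,
        -1.57540211e-01],
       [ 9.99999634e-01,  5.00215675e-04, -6.94608901e-04,
         1.82789673e-04],
       [ 0.00000000e+00,  0.00000000e+00,  0.00000000e+00,
         1.00000000e+00]])}
rod []
stand [([235.9, 73.1], 0.95)]
dust_box []
slot []
sander []
shears []
foam_a []
1.2
```

View pics/scene0.png

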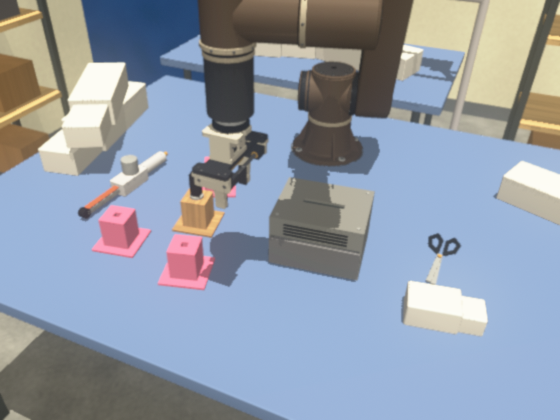

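View pics/side0.png

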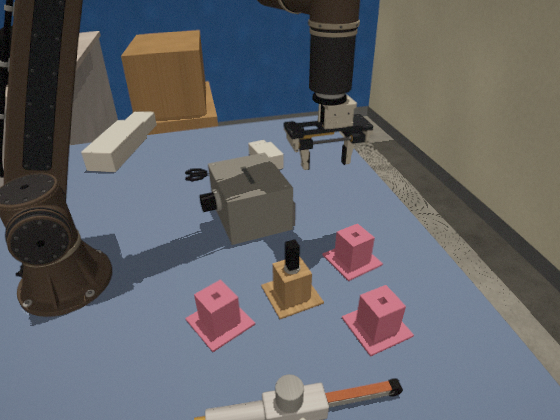

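View pics/wrist0.png

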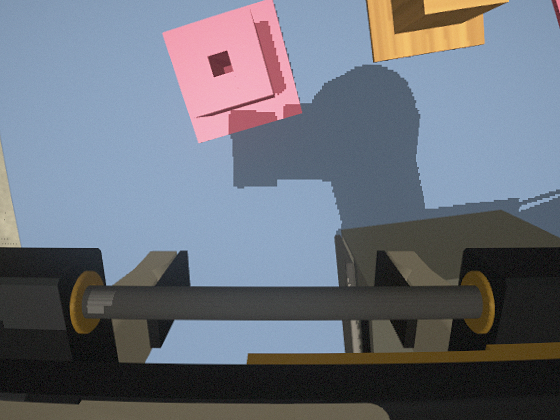

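```bash
python3 - <<'E'
import cv2
a=cv2.imread('pics/scene0.png');b=cv2.imread('pics/side0.png')
f=lambda im,x,y,w,h,k:cv2.resize(im[y:y+h,x:x+w],None,fx=k,fy=k,interpolation=cv2.INTER_CUBIC)
cv2.imwrite('pics/c1.png',f(a,160,160,100,80,7));cv2.imwrite('pics/c2.png',f(b,250,230,100,90,6))
cv2.imwrite('pics/c3.png',f(a,260,170,130,110,5));cv2.imwrite('pics/c4.png',f(b,190,140,120,110,5))
E
```

```text
(no output)
```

View pics/c1.png

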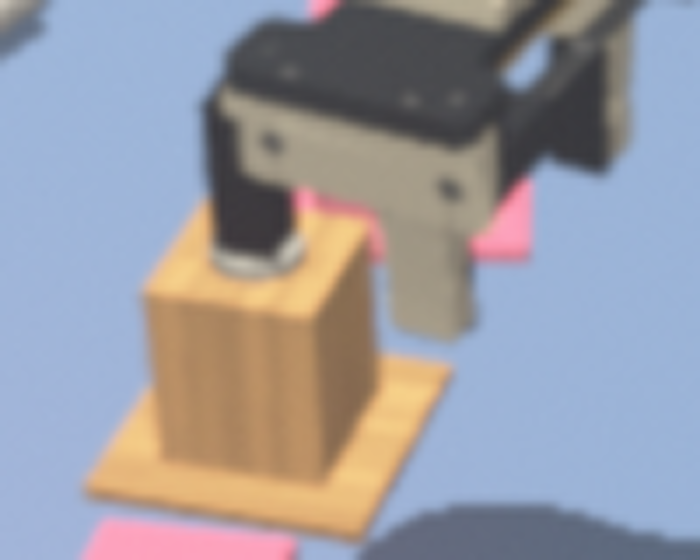

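View pics/c2.png

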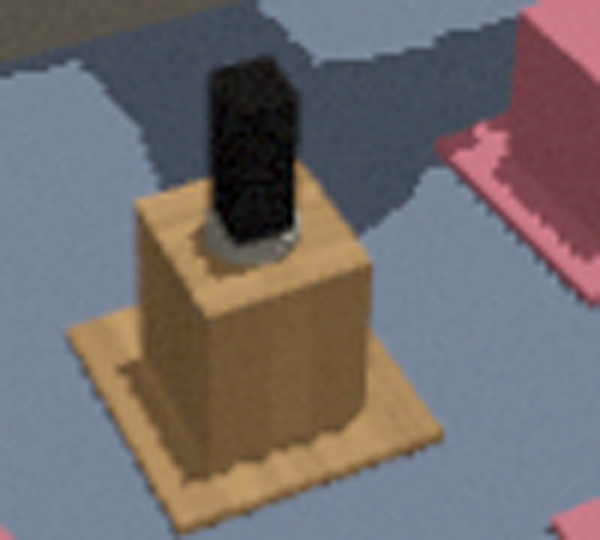

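View pics/c3.png

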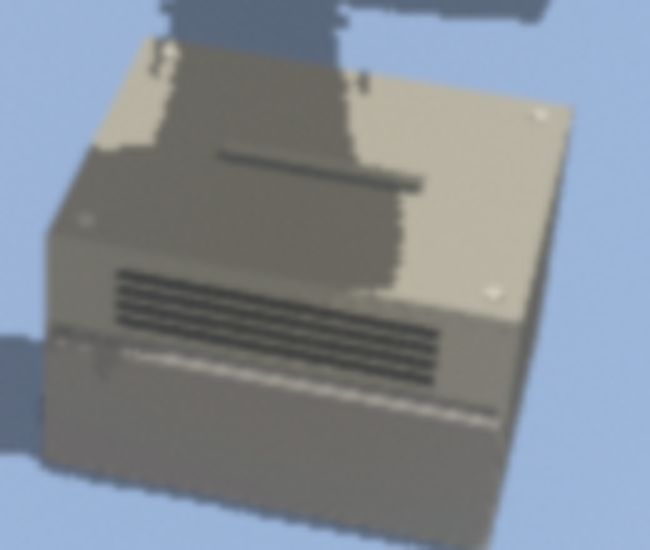

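View pics/c4.png

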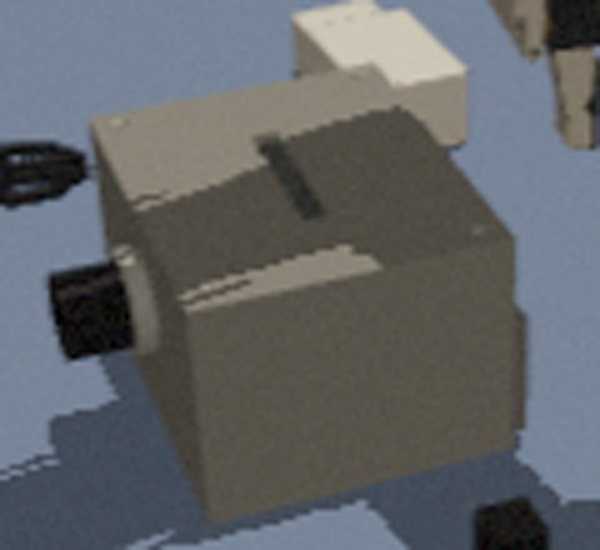

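```bash
cat >> h.py <<'E'
from scipy.optimize import least_squares
from scipy.spatial.transform import Rotation as Ro
def proj(cal,X,Rt=None):
    R,t=(cal['R'],cal['t']) if Rt is None else Rt
    c=np.atleast_2d(X)@R.T+t
    s=c[:,:2]/c[:,2:]; s=s*(1+cal['k1']*(s**2).sum(1,keepdims=True))
    return s@cal['mtx'][:2,:2].T+cal['mtx'][:2,2]
def wristRt(st):
    T=imaging.get_calibration('wrist')['T_tool_cam']
    Rw=Ro.from_euler('xyz',st['eef_rot'],degrees=True).as_matrix()
    W=np.eye(4);W[:3,:3]=Rw;W[:3,3]=st['tcp_pos']
    M=np.linalg.inv(W@T); return M[:3,:3],M[:3,3]
def fit(obs,x0):
    # obs list of (cal,Rt,local pts,pixels)
    def res(p):
        c,s=np.cos(p[2]),np.sin(p[2]);Rz=np.array([[c,-s,0],[s,c,0],[0,0,1]])
        return np.concatenate([(proj(cal,np.array(l)@Rz.T+[p[0],p[1],0],Rt)-px).ravel() for cal,Rt,l,px in obs])
    o=least_squares(res,x0,loss='soft_l1'); return o.x,res(o.x),o.cost
def px(l,k,off): return (np.array(l,float)+.5)/k-.5+off
E
python3 - <<'E'
from h import *
S=imaging.get_calibration('scene');D=imaging.get_calibration('side')
sq=np.array([[1,-1],[1,1],[-1,1],[-1,-1]])
def cn(i0,n,h,z): return [[*(sq[(i0+i)%4]*h),z] for i in range(n)]
ps=px([(145,292),(316,320),(372,225),(85,490),(360,540),(452,370)],7,[160,160])
pd=px([(136,202),(212,318),(372,265),(67,330),(182,530),(442,437)],6,[250,230])
best=[]
for j in range(4):
    for y in (0,.4,-.4):
        best.append((lambda o:(o[2],j,o[0],o[1].reshape(-1,2)))(fit([(S,None,cn(0,3,.033,.085)+cn(0,3,.055,0.0),ps),(D,None,cn(j,3,.033,.085)+cn(j,3,.055,0.0),pd)],[.6,-.2,y])))
best.sort(key=lambda b:b[0]);b=best[0];print('stand',b[0],b[1],b[2][:2],np.degrees(b[2][2]));print(b[3].round(1).tolist())
ps=px([(48,235),(522,320),(572,107),(148,38),(42,465),(487,548)],5,[260,170])
pd=px([(90,122),(185,305),(515,238),(210,520),(515,450)],5,[190,140])
a,c,h=.09,.11,.14
o=fit([(S,None,[[a,-c,h],[a,c,h],[-a,c,h],[-a,-c,h],[a,-c,0],[a,c,0]],ps),(D,None,[[-a,c,h],[-a,-c,h],[a,-c,h],[-a,-c,0],[a,-c,0]],pd)],[.6,.1,0])
print('box',o[2],o[0][:2],np.degrees(o[0][2]));print(o[1].reshape(-1,2).round(1).tolist())
E
```

```text
stand 3.662321647760134 2 [ 0.54166892 -0.18007159] 9.722536184179035
[[-0.3, -0.9], [-0.5, -1.0], [0.1, -1.3], [0.2, 0.5], [0.3, 0.1], [0.4, 0.3], [0.1, -0.7], [-0.4, -0.7], [0.5, -1.0], [0.4, 0.8], [-0.2, 0.6], [0.4, 0.3]]
box 4.423082099275899 [0.50851223 0.15503946] 7.1568960402490776
[[-0.4, -1.0], [0.2, 0.0], [0.9, -0.6], [-0.1, -1.3], [0.2, -1.4], [0.2, 0.8], [0.1, -1.0], [0.6, 1.1], [0.6, -0.1], [0.2, 0.7], [0.1, -0.7]]
```

Request:
drive_tool(deltas=[[-3,-3,0,0,0,0.08],[-6,-6,0,0,0,0.17],[-9,-9,0,0,0,0.17],[-12,-11,0,0,0,0.17],[-13.3,-12,0,0,0,0.17],[-13.3,-12,0,0,0,0.17],[-13.3,-12,0,0,0,0.17],[-13.3,-12,0,0,0,0.17]])

```text
time_s: 1.87
tcp_pos: [0.5427, -0.1198, 0.2269]
eef_rot: [-90.1, 0.0, 99.7]
contact_force: [1.0, 0.0, 0.2]
gripper_width: 0.0878
```

```bash
python3 - <<'E'
from h import *
st=r.get_state();print(st['time_s'],st['tcp_pos'],st['eef_rot'])
im=imaging.capture('wrist');save('w1',im)
C=imaging.get_calibration('wrist');Rt=wristRt(st)
c,s=np.cos(.1697),np.sin(.1697)
v=im.copy()
for h,z in ((.033,.085),(.055,0.),(.013,.157)):
    L=np.array([[h,-h],[h,h],[-h,h],[-h,-h]])@np.array([[c,s],[-s,c]])+[.5417,-.1801]
    P=proj(C,np.c_[L,np.full(4,z)],Rt);print(P.round().tolist());cv2.polylines(v,[P.round().astype(int)],True,(0,255,0),1)
save('w1v',v)
E
```

```text
1.8667 [ 0.54268475 -0.11979938  0.22689839] [-9.00551953e+01  4.80393072e-03  9.97372241e+01]
[[254.0, 82.0], [255.0, 167.0], [336.0, 167.0], [339.0, 82.0]]
[[238.0, 65.0], [241.0, 175.0], [344.0, 175.0], [349.0, 65.0]]
[[279.0, 109.0], [279.0, 152.0], [321.0, 152.0], [322.0, 109.0]]
```

View pics/w1v.png

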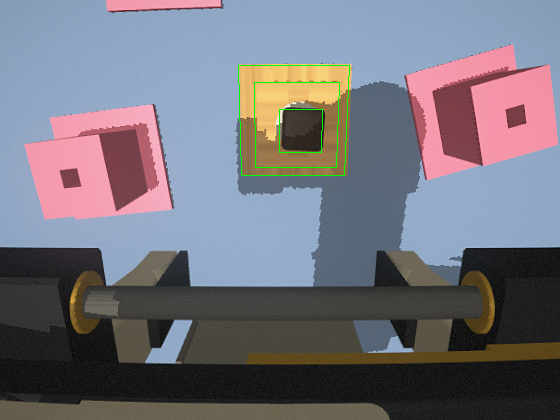

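```bash
python3 - <<'E'
import cv2
b=cv2.imread('pics/w1.png')
cv2.imwrite('pics/c5.png',cv2.resize(cv2.convertScaleAbs(b[60:180,230:360],alpha=1.5,beta=20),None,fx=5,fy=5,interpolation=cv2.INTER_CUBIC))
E
```

```text
(no output)
```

View pics/c5.png

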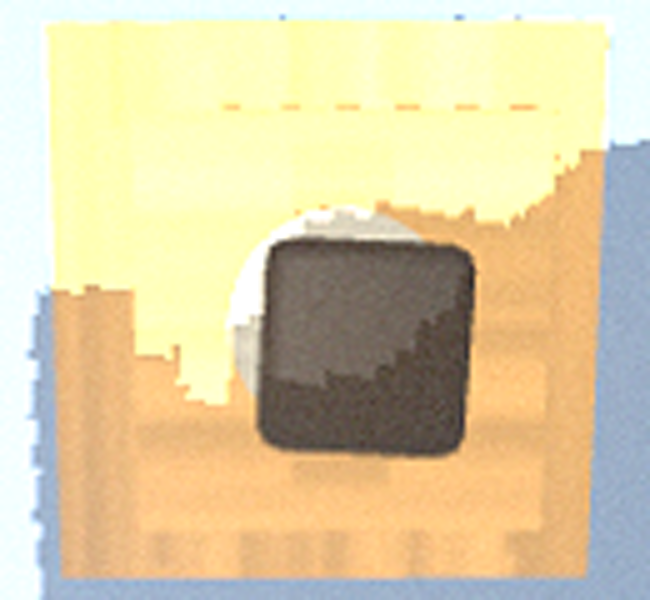

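```bash
python3 - <<'E'
from h import *
st=r.get_state();C=imaging.get_calibration('wrist');Rt=wristRt(st)
h=.0128
P=px([(475,242),(463,453),(258,448),(266,240)],5,[230,60])
best=min((fit([(C,Rt,[[s*a,s*b,.157] for a,b in ((-h,-h),(-h,h),(h,h),(h,-h))],P)],[.54,-.18,y]) for s in (1,) for y in (0,.2)),key=lambda o:o[2])
print(best[0],np.degrees(best[0][2]),best[1].round(1))
E
```

```text
[ 0.54064113 -0.18122003  0.14540361] 8.33101296984988 [ 0.3 -0.1  0.4  0.5 -0.1  0.4 -0.6 -0.9]
```

Request:
drive_tool(deltas=[[-0.1,-3,0,0,0,-0.02],[-0.15,-6.1,0,0,0,-0.02],[-0.15,-6.1,-2,0,0,-0.02],[-0.15,-6.1,-5,0,0,-0.02],[-0.15,-6.1,-8,0,0,-0.02],[-0.15,-6.1,-11,0,0,-0.02],[-0.15,-6.1,-12.2,0,0,-0.02],[-0.15,-6.1,-12.2,0,0,-0.02]], claw=1)

```text
time_s: 2.58
tcp_pos: [0.539, -0.1802, 0.1005]
eef_rot: [-89.6, -0.1, 98.6]
contact_force: [-0.9, 0.8, 0.5]
gripper_width: 0.0875
```

Request:
drive_tool(deltas=[[0,0,0,0,0,0],[0,0,0,0,0,0],[0,0,0,0,0,0],[0,0,0,0,0,0],[0,0,0,0,0,0],[0,0,0,0,0,0],[0,0,0,0,0,0],[0,0,0,0,0,0]], claw=0, squeeze=40)

```text
time_s: 3.25
tcp_pos: [0.5405, -0.1811, 0.1048]
eef_rot: [-90.0, 0.0, 98.6]
contact_force: [-0.1, -0.3, -0.5]
gripper_width: 0.0399
```

```bash
python3 - <<'E'
from h import *
st=r.get_state();print(st['time_s'],st['tcp_pos'],st['eef_rot'],st['contact_force'],st['gripper_width'])
save('s2',imaging.capture('side'))
E
```

```text
3.25 [ 0.54051049 -0.18106562  0.10482452] [-9.00245317e+01  3.19992183e-03  9.85898006e+01] [-0.08854863 -0.34305384 -0.47297759] 0.03991150039758358
```

View pics/s2.png

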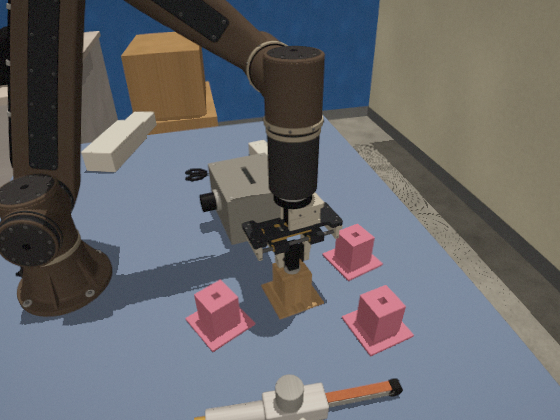

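Request:
drive_tool(deltas=[[0,0,0,0,0,0],[0,0,0,0,0,0],[0,0,0,0,0,0],[0,0,0,0,0,0],[0,0,0,0,0,0],[0,0,0,0,0,0],[0,0,0,0,0,0],[0,0,0,0,0,0]], claw=0, squeeze=40)

```text
time_s: 3.97
tcp_pos: [0.5405, -0.181, 0.1046]
eef_rot: [-90.0, 0.0, 98.6]
contact_force: [-0.5, -0.4, 1.3]
gripper_width: 0.0257
```

Request:
drive_tool(deltas=[[0,0,1,0,0,0],[0,0,2.5,0,0,0],[0,0,4.5,0,0,0],[0,0,7,0,0,0],[0,0,10,0,0,0],[0,0,13,0,0,0],[0,0,15.5,0,0,0],[0,0,15.5,0,0,0]])

```text
time_s: 4.63
tcp_pos: [0.5429, -0.1816, 0.2661]
eef_rot: [-90.5, 0.2, 98.6]
contact_force: [0.5, -0.1, -1.7]
gripper_width: 0.0259
```

Request:
drive_tool(deltas=[[0,0,0,0,0,0],[0,0,0,0,0,0],[0,0,0,0,0,0],[0,0,0,0,0,0],[0,0,0,0,0,0],[0,0,0,0,0,0],[0,0,0,0,0,0],[0,0,0,0,0,0]])

```text
time_s: 5.3
tcp_pos: [0.5404, -0.181, 0.2593]
eef_rot: [-90.0, -0.0, 98.6]
contact_force: [0.5, 0.2, -1.4]
gripper_width: 0.0263
```

```bash
python3 - <<'E'
from h import *
st=r.get_state();print(st['time_s'],st['tcp_pos'],st['eef_rot'],st['contact_force'],st['moment'],st['gripper_width'])
a=imaging.capture('side');b=imaging.capture('scene')
# crops
S=imaging.get_calibration('scene');D=imaging.get_calibration('side')
t=st['tcp_pos']
for n,c,im in (('s',D,a),('c',S,b)):
    p=proj(c,[t-[0,0,.0947],t,t+[0,0,.05]]);print(n,p.round(1).tolist())
    x,y=p[0].astype(int)-[50,70]
    x=max(x,0);y=max(y,0)
    print(x,y);save('r3'+n,cv2.resize(im[y:y+100,x:x+100],None,fx=6,fy=6,interpolation=cv2.INTER_CUBIC))
E
```

```text
5.3 [ 0.54044997 -0.18100404  0.25930698] [-8.99746720e+01 -5.03449466e-03  9.85936870e+01] [ 0.47581277  0.24018512 -1.38539156] [-0.03736247  0.0084227   0.04459795] 0.026278483142889695
s [[291.7, 240.3], [292.0, 202.9], [292.2, 181.0]]
241 170
c [[194.4, 169.0], [191.5, 135.5], [189.9, 116.6]]
144 98
```

View pics/r3s.png

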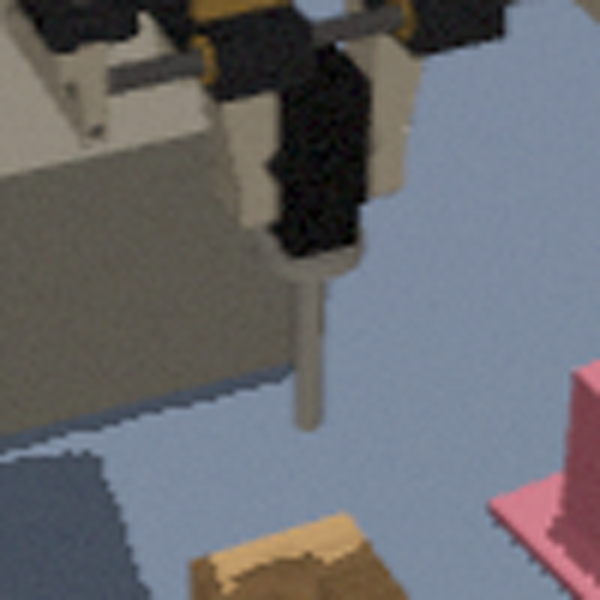

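View pics/r3c.png

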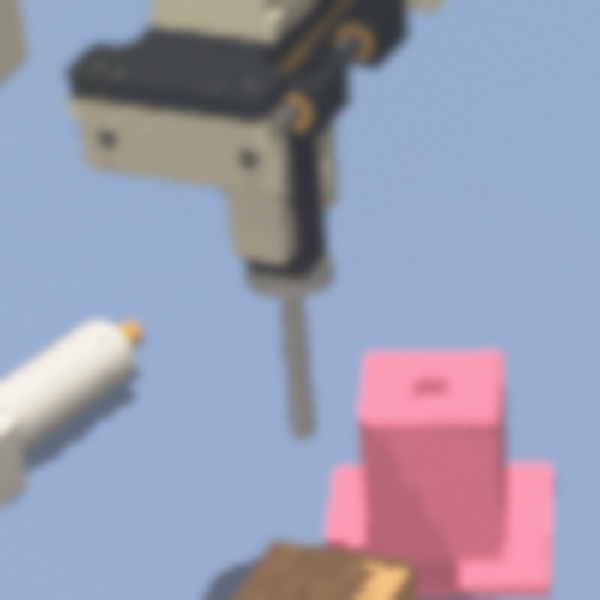

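Request:
drive_tool(deltas=[[0,2,0.5,0,0,0],[-0.5,5.5,1,0,0,0],[-1,9,1,0,0,0],[-1.5,12.5,1,0,0,0],[-2,16,1,0,0,0],[-2.5,19.5,1,0,0,0],[-3,23,1,0,0,0],[-3.2,26.5,1,0,0,0]])

```text
time_s: 6.07
tcp_pos: [0.5076, 0.0856, 0.27]
eef_rot: [-90.0, -0.0, 98.6]
contact_force: [1.4, -0.3, -2.3]
gripper_width: 0.0258
```

Request:
drive_tool(deltas=[[0,3.5,0,0,0,0],[0,7,0,0,0,-0.025],[0,10,0,0,0,-0.025],[0,12,0,0,0,-0.025],[0,13,0,0,0,-0.025],[0,13,0,0,0,-0.025],[0,13,0,0,0,-0.025],[0,13,0,0,0,-0.025]])

```text
time_s: 6.73
tcp_pos: [0.5084, 0.2132, 0.2695]
eef_rot: [-90.0, 0.0, 97.1]
contact_force: [-0.2, 0.2, -1.9]
gripper_width: 0.026
```

```bash
python3 - <<'E'
from h import *
st=r.get_state();print(st['time_s'],st['tcp_pos'],st['eef_rot'],st['contact_force'],st['gripper_width'])
im=imaging.capture('wrist');save('w4',im);print(imaging.landmark_of('wrist','slot'))
C=imaging.get_calibration('wrist');Rt=wristRt(st)
a=np.radians(7.16);c,s=np.cos(a),np.sin(a);v=im.copy()
for hx,hy in ((.008,.05),(.09,.11)):
    L=np.array([[hx,-hy],[hx,hy],[-hx,hy],[-hx,-hy]])@np.array([[c,s],[-s,c]])+[.5085,.155]
    P=proj(C,np.c_[L,np.full(4,.14)],Rt);print(P.round(1).tolist());cv2.polylines(v,[P.round().astype(int)],True,(0,255,0),1)
save('w4v',v)
x0=200;save('w4c',cv2.resize(cv2.convertScaleAbs(im[0:250,200:380],alpha=1.8),None,fx=3,fy=2.4,interpolation=cv2.INTER_CUBIC))
E
```

```text
6.7333 [0.50838556 0.21322153 0.26954269] [-8.99860807e+01  1.37115986e-02  9.71418181e+01] [-0.21591091  0.22881288 -1.8952661 ] 0.026047272518109777
[{'position': [293.2, 129.6], 'score': 0.74}]
[[280.6, 59.2], [280.7, 191.8], [300.7, 191.8], [302.4, 59.2]]
[[164.7, -28.4], [184.4, 260.8], [395.9, 260.8], [418.8, -27.9]]
```

View pics/w4v.png

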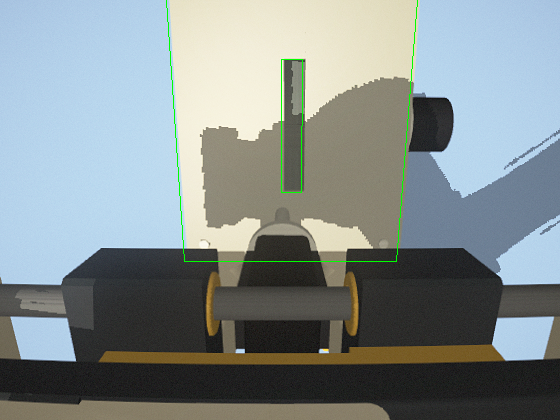

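View pics/w4c.png

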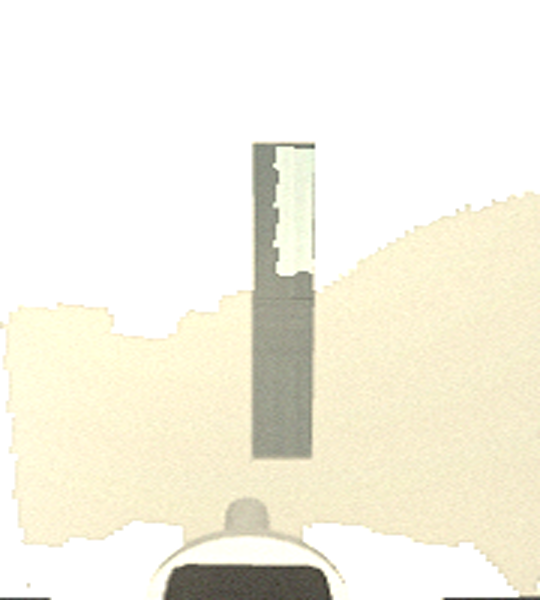

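```bash
python3 - <<'E'
from h import *
im=cv2.imread('pics/w4.png')
v=im[50:200,278:312].astype(float);v=np.clip((v-30)*2.2,0,255).astype(np.uint8)
cv2.imwrite('pics/w4d.png',cv2.resize(v,None,fx=8,fy=4,interpolation=cv2.INTER_NEAREST))
g=im[:,:,1].astype(int)
for row in range(56,196,3): print(row,g[row,284:306:2].tolist())
st=r.get_state();C=imaging.get_calibration('wrist');Rt=wristRt(st)
print('tip pred',proj(C,[st['tcp_pos']-[0,0,.0947]],Rt))
P=np.array([[284.0,59.3],[284.0,190.6],[303.8,190.6],[304.6,59.3]])
o=fit([(C,Rt,[[.008,-.05,.14],[.008,.05,.14],[-.008,.05,.14],[-.008,-.05,.14]],P)],[.5,.155,.12]);print(o[0],np.degrees(o[0][2]),o[1].round(1))
for n,p in(('scene',(323,203.2)),('side',(248.7,174.1))): print(n,p,proj(imaging.get_calibration(n),[[.5085,.155,.14],[*o[0][:2],.14]]))
E
```

```text
56 [239, 238, 236, 237, 236, 238, 237, 237, 237, 238, 234]
59 [131, 119, 116, 120, 119, 111, 115, 116, 117, 117, 116]
62 [104, 78, 79, 79, 141, 140, 143, 139, 134, 137, 130]
65 [104, 83, 85, 79, 138, 142, 142, 134, 137, 136, 135]
68 [103, 79, 82, 78, 143, 138, 139, 134, 134, 141, 134]
71 [102, 80, 82, 83, 75, 143, 140, 139, 136, 140, 131]
74 [105, 81, 84, 80, 69, 142, 140, 136, 135, 138, 117]
77 [107, 80, 83, 82, 140, 144, 141, 135, 134, 139, 112]
80 [107, 83, 86, 88, 139, 141, 137, 137, 138, 144, 115]
83 [126, 85, 85, 86, 138, 143, 138, 138, 136, 140, 117]
86 [127, 86, 86, 86, 115, 143, 141, 137, 139, 140, 120]
89 [126, 83, 84, 86, 79, 146, 143, 140, 140, 143, 115]
92 [122, 85, 85, 84, 81, 143, 143, 138, 141, 142, 102]
95 [120, 85, 85, 83, 138, 142, 145, 141, 141, 142, 98]
98 [126, 85, 88, 89, 140, 139, 144, 146, 140, 146, 110]
101 [128, 85, 85, 83, 147, 143, 146, 144, 142, 144, 109]
104 [126, 86, 88, 90, 82, 142, 145, 140, 139, 145, 108]
107 [126, 88, 87, 91, 84, 148, 145, 143, 142, 144, 109]
110 [129, 90, 91, 90, 141, 143, 146, 140, 142, 144, 149]
113 [131, 91, 92, 89, 145, 148, 1
[... 986 characters left out ...]
7, 88, 90, 86, 86, 92, 92, 87, 89, 128]
176 [96, 83, 86, 90, 83, 86, 89, 86, 87, 85, 123]
179 [97, 86, 89, 91, 87, 86, 85, 86, 88, 88, 128]
182 [95, 84, 89, 93, 90, 84, 90, 85, 86, 86, 126]
185 [95, 89, 85, 90, 83, 88, 89, 90, 85, 89, 127]
188 [93, 88, 89, 88, 86, 83, 90, 84, 84, 88, 126]
191 [118, 118, 118, 120, 117, 117, 118, 120, 118, 117, 132]
194 [133, 133, 128, 134, 133, 132, 135, 132, 132, 133, 134]
tip pred [[281.83726228 213.12745411]]
[0.50643485 0.15416258 0.12929468] 7.408039757421241 [-0.6 -0.5 -0.1  0.8  0.1  0.7  0.6 -0.6]
scene (323, 203.2) [[323.72497341 202.53961692]
 [323.67686433 202.00516545]]
side (248.7, 174.1) [[248.01450722 174.3667979 ]
 [247.34173104 174.61387469]]
```

View pics/w4d.png

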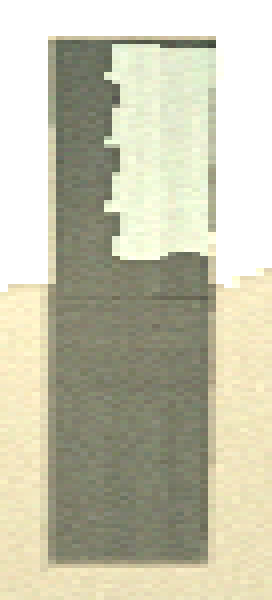

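Request:
drive_tool(deltas=[[-0.2,-3,0,0,0,0],[-0.2,-5,0,0,0,0],[-0.2,-5.9,0,0,0,0],[-0.2,-5.9,-0.5,0,0,0],[-0.2,-5.9,-1.5,0,0,0],[-0.2,-5.9,-2.2,0,0,0],[-0.2,-5.9,-2.8,0,0,0],[-0.2,-5.9,-2.8,0,0,0]])

```text
time_s: 7.5
tcp_pos: [0.5056, 0.1551, 0.2394]
eef_rot: [-89.8, 0.1, 97.2]
contact_force: [-1.1, -0.6, -1.6]
gripper_width: 0.0259
```

Request:
drive_tool(deltas=[[0,0,-0.2,0,0,0],[0,0,-0.5,0,0,0],[0,0,-0.8,0,0,0],[0,0,-1.1,0,0,0],[0,0,-1.4,0,0,0],[0,0,-1.6,0,0,0],[0,0,-1.6,0,0,0],[0,0,-1.6,0,0,0]])

```text
time_s: 8.17
tcp_pos: [0.5065, 0.155, 0.2255]
eef_rot: [-90.0, 0.0, 97.2]
contact_force: [0.0, 0.7, -1.8]
gripper_width: 0.0261
```

```bash
python3 - <<'E'
from h import *
st=r.get_state();print(st['time_s'],st['tcp_pos'],st['contact_force'],st['moment'],st['gripper_width'])
save('s5',cv2.resize(imaging.capture('side')[130:280,170:330],None,fx=4,fy=4,interpolation=cv2.INTER_CUBIC))
E
```

```text
8.1667 [0.50647619 0.15496366 0.22552345] [ 0.03797701  0.74992858 -1.75230898] [0.01250064 0.00111794 0.01563597] 0.026055085594413736
```

View pics/s5.png

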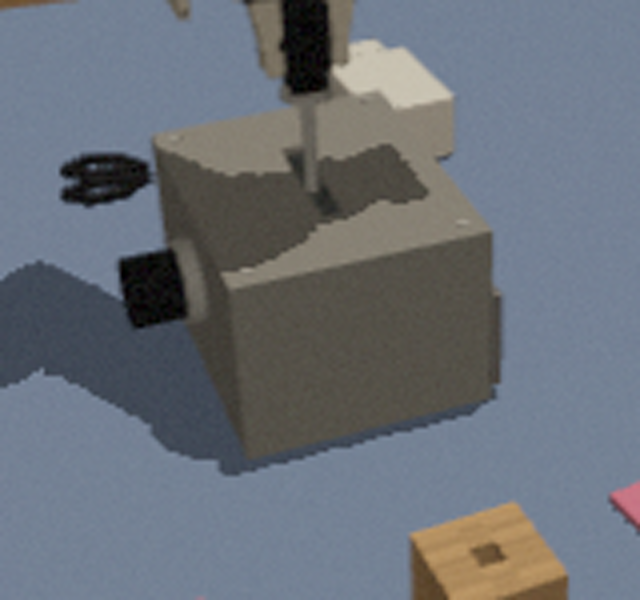

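Request:
drive_tool(deltas=[[0,0,-0.5,0,0,0],[0,0,-1.0,0,0,0],[0,0,-1.5,0,0,0],[0,0,-1.9,0,0,0],[0,0,-2.2,0,0,0],[0,0,-2.4,0,0,0],[0,0,-2.4,0,0,0],[0,0,-2.4,0,0,0]])

```text
time_s: 8.88
tcp_pos: [0.5064, 0.1548, 0.2023]
eef_rot: [-90.0, 0.0, 97.2]
contact_force: [-3.4, -0.5, 7.6]
gripper_width: 0.026
```

Request:
drive_tool(deltas=[[0,0,-0.2,0,0,0],[0,0,-0.4,0,0,0],[0,0,-0.6,0,0,0],[0,0,-0.8,0,0,0],[0,0,-0.8,0,0,0],[0,0,-0.8,0,0,0],[0,0,-0.8,0,0,0],[0,0,-0.8,0,0,0]])

```text
time_s: 9.55
tcp_pos: [0.5075, 0.155, 0.1948]
eef_rot: [-90.1, 0.0, 97.2]
contact_force: [-0.8, -1.3, 6.5]
gripper_width: 0.0258
```

```bash
python3 - <<'E'
from h import *
st=r.get_state();print(st['time_s'],st['tcp_pos'],st['contact_force'],st['moment'],st['gripper_width'])
a=imaging.capture('side')[130:280,170:330];b=imaging.capture('scene')[160:310,240:400]
save('s6',cv2.resize(np.hstack([a,b]),None,fx=2.5,fy=2.5,interpolation=cv2.INTER_CUBIC))
E
```

```text
9.55 [0.50752033 0.15502427 0.1948468 ] [-0.8412676  -1.28665313  6.52366242] [-0.53579984  0.34431958 -0.0738596 ] 0.02580685654208384
```

View pics/s6.png

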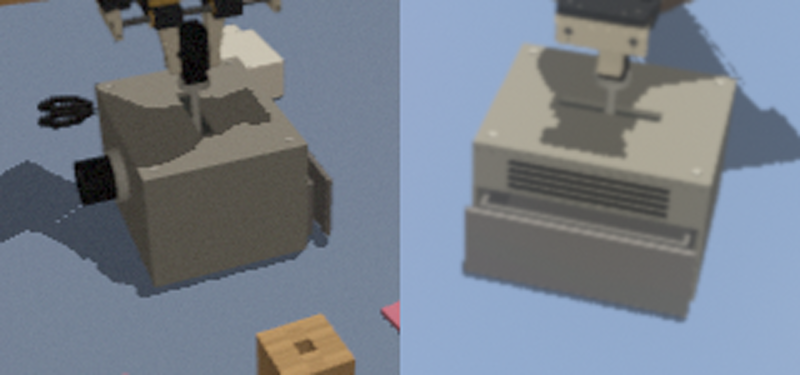

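Request:
drive_tool(deltas=[[0,0,-0.1,0,0,0],[0,0,-0.1,0,0,0],[0,0,-0.1,0,0,0],[0,0,-0.1,0,0,0],[0,0,-0.1,0,0,0],[0,0,-0.1,0,0,0],[0,0,-0.1,0,0,0],[0,0,-0.1,0,0,0]])

```text
time_s: 10.32
tcp_pos: [0.5076, 0.155, 0.1944]
eef_rot: [-90.2, 0.0, 97.2]
contact_force: [-2.3, -1.5, 11.4]
gripper_width: 0.0259
```

Request:
drive_tool(deltas=[[0,0,0,0,0,0],[0,0,0,0,0,0],[0,0,0,0,0,0],[0,0,0,0,0,0],[0,0,0,0,0,0],[0,0,0,0,0,0],[0,0,0,0,0,0],[0,0,0,0,0,0]])

```text
time_s: 10.98
tcp_pos: [0.5076, 0.155, 0.1944]
eef_rot: [-90.2, 0.0, 97.2]
contact_force: [-1.4, -1.8, 10.8]
gripper_width: 0.0262
```

Request:
drive_tool(deltas=[[0,0,0,0,0,0],[0,0,0,0,0,0],[0,0,0,0,0,0],[0,0,0,0,0,0],[0,0,0,0,0,0],[0,0,0,0,0,0],[0,0,0,0,0,0],[0,0,0,0,0,0]])

```text
time_s: 11.65
tcp_pos: [0.5076, 0.155, 0.1944]
eef_rot: [-90.2, 0.0, 97.2]
contact_force: [-1.6, -1.0, 10.6]
gripper_width: 0.0258
```

```bash
python3 - <<'E'
from h import *
st=r.get_state();print(st['time_s'],st['tcp_pos'],st['contact_force'],st['moment'],st['gripper_width'])
a=imaging.capture('side')[130:280,170:330];b=imaging.capture('scene')[160:310,240:400]
save('s7',cv2.resize(np.hstack([a,b]),None,fx=2.5,fy=2.5,interpolation=cv2.INTER_CUBIC))
S=imaging.get_calibration('scene');an=np.radians(7.4);c,s=np.cos(an),np.sin(an)
for d in (0,.03,.055,.06): print(d,((proj(S,[[.507+c*(.09+d)+s*.1,.1545+s*(.09+d)-c*.1,.0],[.507+c*(.09+d)-s*.1,.1545+s*(.09+d)+c*.1,.0]])-[240,160])*2.5+[400,0]).round().tolist())
E
```

```text
11.65 [0.50761686 0.15498526 0.19439153] [-1.62561897 -0.98582338 10.60847793] [-0.64157971  0.90204476  0.01898115] 0.025783399973179338
0 [[481.0, 254.0], [683.0, 296.0]]
0.03 [[472.0, 274.0], [678.0, 318.0]]
0.055 [[464.0, 291.0], [673.0, 336.0]]
0.06 [[463.0, 295.0], [673.0, 340.0]]
```

View pics/s7.png

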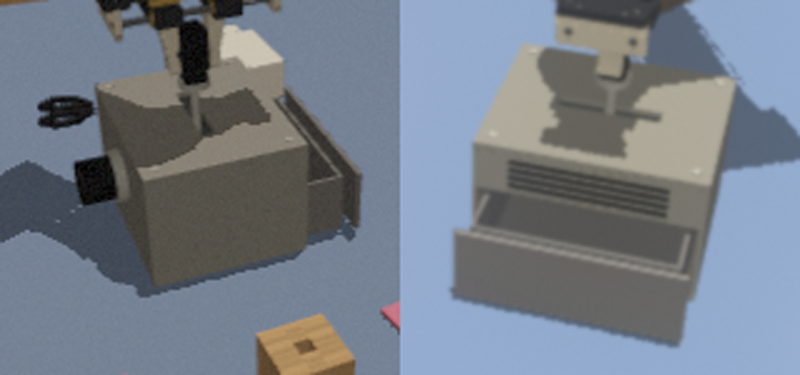

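Request:
drive_tool(deltas=[[0,0,0,0,0,0],[0,0,0,0,0,0],[0,0,0,0,0,0],[0,0,0,0,0,0],[0,0,0,0,0,0],[0,0,0,0,0,0],[0,0,0,0,0,0],[0,0,0,0,0,0]])

```text
time_s: 12.42
tcp_pos: [0.5076, 0.155, 0.1944]
eef_rot: [-90.2, 0.0, 97.2]
contact_force: [-2.2, -1.7, 10.6]
gripper_width: 0.026
```

Request:
drive_tool(deltas=[[0,0,0,0,0,0],[0,0,0,0,0,0],[0,0,0,0,0,0],[0,0,0,0,0,0],[0,0,0,0,0,0],[0,0,0,0,0,0],[0,0,0,0,0,0],[0,0,0,0,0,0]])

```text
time_s: 13.08
tcp_pos: [0.5076, 0.155, 0.1944]
eef_rot: [-90.2, 0.0, 97.2]
contact_force: [-1.2, -0.6, 11.9]
gripper_width: 0.0256
```

```bash
python3 - <<'E'
from h import *
a=imaging.capture('side')[130:280,170:330];b=imaging.capture('scene')[160:310,240:400]
v=np.ascontiguousarray(np.hstack([a,b]));save('s8',cv2.resize(v,None,fx=2.5,fy=2.5,interpolation=cv2.INTER_CUBIC))
o=cv2.imread('pics/s7.png')[:,:,::-1];n=cv2.imread('pics/s8.png')[:,:,::-1]
d=np.abs(o.astype(int)-n).max(2);print((d>40).sum(),d.max(),r.get_state()['time_s'])
E
```

```text
0 25 13.1833
```

Request:
drive_tool(deltas=[[0,0,0.5,0,0,0],[0,0,1.5,0,0,0],[0,0,3,0,0,0],[0,0,5,0,0,0],[0,0,7,0,0,0],[0,0,7.6,0,0,0],[0,0,7.6,0,0,0],[0,0,7.6,0,0,0]])

```text
time_s: 13.85
tcp_pos: [0.506, 0.155, 0.2677]
eef_rot: [-90.0, -0.0, 97.2]
contact_force: [0.4, 0.8, -3.3]
gripper_width: 0.0259
```

```bash
python3 - <<'E'
from h import *
st=r.get_state();print(st['time_s'],st['tcp_pos'],st['eef_rot'],st['contact_force'])
t=st['tcp_pos'];out=[]
for n in('side','scene'):
    im=imaging.capture(n);p=proj(imaging.get_calibration(n),[t-[0,0,.0947]])[0];x,y=p.astype(int)-50;print(n,p,x,y)
    out.append(im[y:y+100,x:x+100])
save('s9',cv2.resize(np.hstack(out),None,fx=4,fy=4,interpolation=cv2.INTER_CUBIC))
E
```

```text
13.85 [0.50600692 0.15499408 0.26774464] [-8.99525485e+01 -2.07772206e-02  9.71507364e+01] [ 0.38726527  0.80806555 -3.34386058]
side [246.43785762 164.06636521] 196 114
scene [325.08656396 190.53383756] 275 140
```

View pics/s9.png

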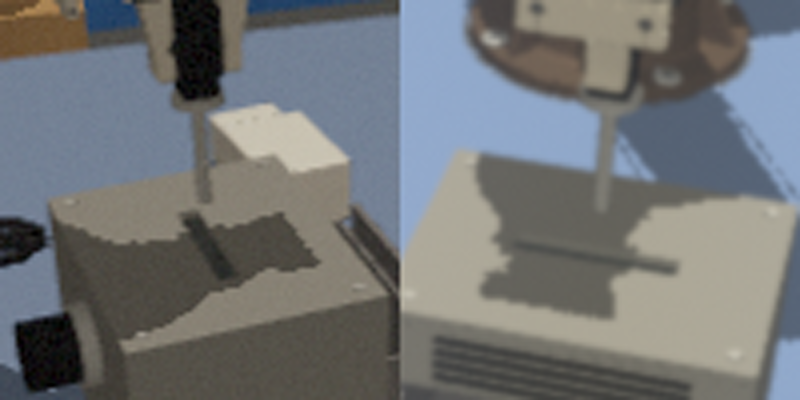

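Request:
drive_tool(deltas=[[0,-2,0.2,0,0,0],[0.5,-5.5,0.3,0,0,0],[1,-9,0.3,0,0,0.02],[1.5,-12.5,0.3,0,0,0.04],[2,-16,0.3,0,0,0.04],[2.5,-19.5,0.3,0,0,0.04],[3,-23,0.3,0,0,0.04],[3.5,-26,0.3,0,0,0.04]])

```text
time_s: 14.62
tcp_pos: [0.5408, -0.1071, 0.2702]
eef_rot: [-89.9, -0.0, 99.4]
contact_force: [0.8, 1.5, -1.3]
gripper_width: 0.026
```

Request:
drive_tool(deltas=[[0,-1,0,0,0,0],[0,-1.5,0,0,0,0],[0,-1.5,0,0,0,0],[0,-1.5,0,0,0,0],[0,-1.5,0,0,0,0],[0,-1.5,0,0,0,0],[0,-1.5,0,0,0,0],[0,-1.5,0,0,0,0]])

```text
time_s: 15.28
tcp_pos: [0.5415, -0.1193, 0.2717]
eef_rot: [-90.0, -0.0, 99.5]
contact_force: [0.2, 0.2, -2.3]
gripper_width: 0.0257
```

```bash
python3 - <<'E'
from h import *
st=r.get_state();print(st['time_s'],st['tcp_pos'],st['eef_rot'],st['contact_force'],st['gripper_width'])
im=imaging.capture('wrist')
C=imaging.get_calibration('wrist');Rt=wristRt(st)
a=np.radians(9.72);c,s=np.cos(a),np.sin(a);v=im.copy()
for h,z in ((.033,.085),(.008,.085),(.055,0)):
    L=np.array([[h,-h],[h,h],[-h,h],[-h,-h]])@np.array([[c,s],[-s,c]])+[.5417,-.1801]
    P=proj(C,np.c_[L,np.full(4,z)],Rt);print(P.round(1).tolist());cv2.polylines(v,[P.round().astype(int)],True,(0,255,0),1)
print('tip',proj(C,[st['tcp_pos']-[0,0,.0947]],Rt))
save('w10',np.hstack([v[20:250,200:380]]))
save('w10c',cv2.resize(im[40:240,210:370],None,fx=3,fy=3,interpolation=cv2.INTER_CUBIC))
E
```

```text
15.2833 [ 0.54153122 -0.11926004  0.27168858] [-9.00151694e+01 -3.39874036e-03  9.95183510e+01] [ 0.21978828  0.18835093 -2.25865468] 0.02566328097448305
[[256.1, 85.0], [257.5, 158.5], [327.8, 158.3], [329.8, 84.8]]
[[284.0, 113.5], [284.1, 131.3], [301.4, 131.2], [301.6, 113.4]]
[[241.1, 69.1], [243.9, 167.6], [337.2, 167.4], [340.5, 68.9]]
tip [[281.87960004 213.13065504]]
```

View pics/w10c.png

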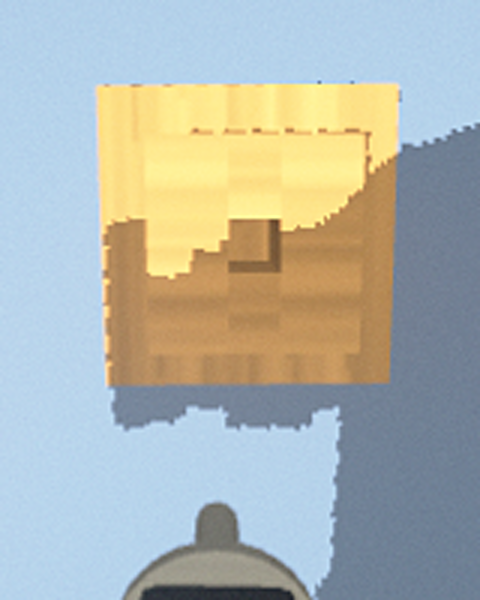

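View pics/w10.png

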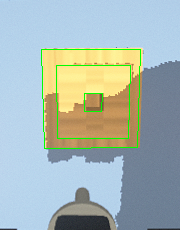

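```bash
python3 - <<'E'
from h import *
st=r.get_state();C=imaging.get_calibration('wrist');Rt=wristRt(st)
q=lambda h:[[h,-h,.085],[h,h,.085],[-h,h,.085],[-h,-h,.085]]
P1=px([(229,219),(229,271),(281,271),(281,219)],3,[210,40]);P2=px([(145,131),(148,353),(361,353),(366,131)],3,[210,40])
for o in (fit([(C,Rt,q(.008),P1)],[.54,-.18,.17]),fit([(C,Rt,q(.033),P2)],[.54,-.18,.17])): print(o[0],o[1].round(1))
E
```

```text
[ 0.54016772 -0.18145688  0.17112109] [-0.1 -0.2 -0.1  0.3 -0.   0.2  0.2 -0.3]
[ 0.5402023  -0.18172335  0.16864154] [ 0.   0.2  0.3 -0.1 -0.4 -0.3  0.1  0.1]
```

Request:
drive_tool(deltas=[[-0.12,-3,0,0,0,0],[-0.12,-5.5,-1,0,0,0],[-0.12,-6.2,-3,0,0,0],[-0.12,-6.2,-5,0,0,0],[-0.12,-6.2,-6.5,0,0,0],[-0.12,-6.2,-7.3,0,0,0],[-0.12,-6.2,-7.3,0,0,0],[-0.12,-6.2,-7.3,0,0,0]])

```text
time_s: 16.0
tcp_pos: [0.5405, -0.182, 0.1989]
eef_rot: [-90.0, 0.0, 99.5]
contact_force: [-0.3, 0.5, -1.0]
gripper_width: 0.026
```

```bash
python3 - <<'E'
from h import *
st=r.get_state();print(st['time_s'],st['tcp_pos'],st['eef_rot'],st['contact_force'])
t=st['tcp_pos'];out=[]
for n in('side','scene'):
    im=imaging.capture(n);p=proj(imaging.get_calibration(n),[t-[0,0,.0947]])[0];x,y=p.astype(int)-50;print(n,p,x,y)
    out.append(im[y:y+100,x:x+100])
save('s11',cv2.resize(np.hstack(out),None,fx=4,fy=4,interpolation=cv2.INTER_CUBIC))
E
```

```text
16.0 [ 0.54054473 -0.18195735  0.19892622] [-8.99893182e+01  2.31078421e-02  9.94865701e+01] [-0.30421585  0.54328534 -0.96630975]
side [291.69828868 261.84785692] 241 211
scene [195.7410817  188.79303553] 145 138
```

View pics/s11.png

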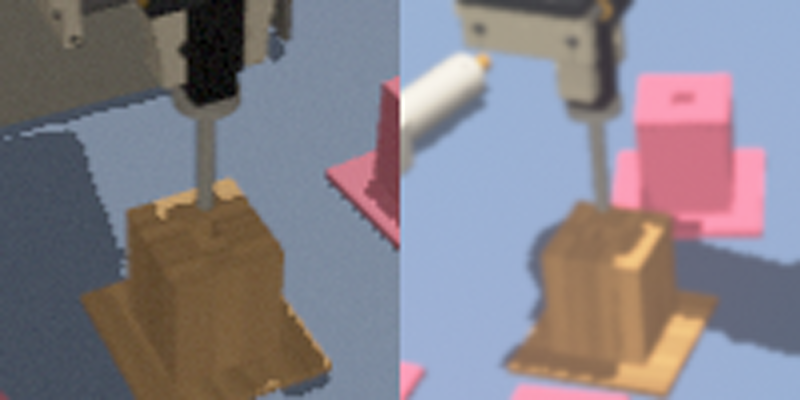

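Request:
drive_tool(deltas=[[0,0.05,-0.3,0,0,0],[0,0.05,-0.8,0,0,0],[0,0.05,-1.3,0,0,0],[0,0.05,-1.8,0,0,0],[0,0.05,-2.3,0,0,0],[0,0.05,-2.5,0,0,0],[0,0.05,-2.5,0,0,0],[0,0.05,-2.5,0,0,0]])

```text
time_s: 16.77
tcp_pos: [0.5403, -0.1816, 0.1734]
eef_rot: [-90.0, 0.0, 99.5]
contact_force: [-0.0, 0.0, -2.5]
gripper_width: 0.0256
```

Request:
drive_tool(deltas=[[0,0,-1,0,0,0],[0,0,-2,0,0,0],[0,0,-3,0,0,0],[0,0,-4,0,0,0],[0,0,-5,0,0,0],[0,0,-5.6,0,0,0],[0,0,-6,0,0,0],[0,0,-6,0,0,0]])

```text
time_s: 17.43
tcp_pos: [0.5398, -0.1815, 0.1124]
eef_rot: [-89.9, -0.0, 99.5]
contact_force: [-0.6, 0.2, -1.8]
gripper_width: 0.0258
```

Request:
drive_tool(deltas=[[0,0,-0.2,0,0,0],[0,0,-0.4,0,0,0],[0,0,-0.6,0,0,0],[0,0,-0.7,0,0,0],[0,0,-0.75,0,0,0],[0,0,-0.75,0,0,0],[0,0,-0.75,0,0,0],[0,0,-0.75,0,0,0]])

```text
time_s: 18.1
tcp_pos: [0.5404, -0.1815, 0.1062]
eef_rot: [-90.0, 0.0, 99.5]
contact_force: [-0.1, 0.1, -2.2]
gripper_width: 0.0264
```

Request:
drive_tool(deltas=[[0,0,-0.1,0,0,0],[0,0,-0.1,0,0,0],[0,0,-0.1,0,0,0],[0,0,-0.1,0,0,0],[0,0,-0.1,0,0,0],[0,0,-0.1,0,0,0],[0,0,-0.1,0,0,0],[0,0,-0.1,0,0,0]])

```text
time_s: 18.77
tcp_pos: [0.5403, -0.1815, 0.1051]
eef_rot: [-90.0, -0.0, 99.5]
contact_force: [-0.4, 0.4, -1.3]
gripper_width: 0.0259
```

Request:
drive_tool(deltas=[[0,0,0,0,0,0],[0,0,0,0,0,0],[0,0,0,0,0,0],[0,0,0,0,0,0],[0,0,0,0,0,0],[0,0,0,0,0,0],[0,0,0,0,0,0],[0,0,0,0,0,0]], claw=1)

```text
time_s: 19.43
tcp_pos: [0.5403, -0.1815, 0.1051]
eef_rot: [-90.0, 0.0, 99.5]
contact_force: [0.1, -0.0, 0.3]
gripper_width: 0.0737
```

Request:
drive_tool(deltas=[[0,0,0,0,0,0],[0,0,0,0,0,0],[0,0,0,0,0,0],[0,0,0,0,0,0],[0,0,0,0,0,0],[0,0,0,0,0,0],[0,0,0,0,0,0],[0,0,0,0,0,0]], claw=1)

```text
time_s: 20.1
tcp_pos: [0.5403, -0.1815, 0.1051]
eef_rot: [-90.0, 0.0, 99.5]
contact_force: [0.1, 0.8, 0.1]
gripper_width: 0.0874
```

Request:
drive_tool(deltas=[[0,0,1,0,0,0],[0,0,3,0,0,0],[0,0,5,0,0,0],[0,0,8,0,0,0],[0,0,11,0,0,0],[0,0,14,0,0,0],[0,0,16,0,0,0],[0,0,16,0,0,0]])

```text
time_s: 20.77
tcp_pos: [0.5424, -0.1822, 0.2713]
eef_rot: [-90.5, 0.2, 99.5]
contact_force: [0.2, 0.3, 0.7]
gripper_width: 0.0876
```

Request:
drive_tool(deltas=[[0,3,0,0,0,0],[0,6,0,0,0,0],[0,6,0,0,0,0],[0,6,0,0,0,0],[0,6,0,0,0,0],[0,6,0,0,0,0],[0,6,0,0,0,0],[0,6,0,0,0,0]])

```text
time_s: 21.43
tcp_pos: [0.5402, -0.1222, 0.265]
eef_rot: [-90.0, 0.0, 99.4]
contact_force: [-0.3, 0.6, -0.5]
gripper_width: 0.0876
```

```bash
python3 - <<'E'
from h import *
st=r.get_state();print(st['time_s'],st['tcp_pos'],st['contact_force'],st['gripper_width'])
save('f1',imaging.capture('side'));save('f2',imaging.capture('scene'));save('f3',imaging.capture('wrist'))
E
```

```text
21.4333 [ 0.54017239 -0.12216648  0.26495009] [-0.28657694  0.56880009 -0.48881629] 0.08763343103485113
```

View pics/f1.png

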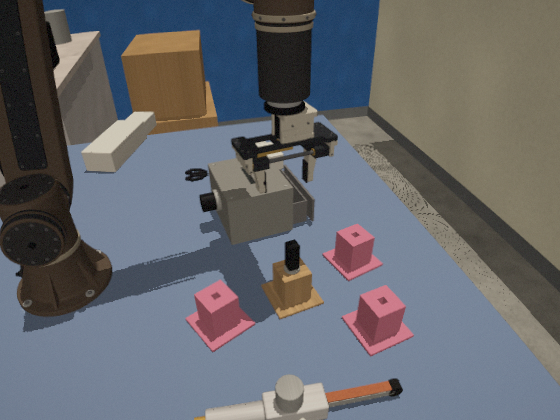

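View pics/f2.png

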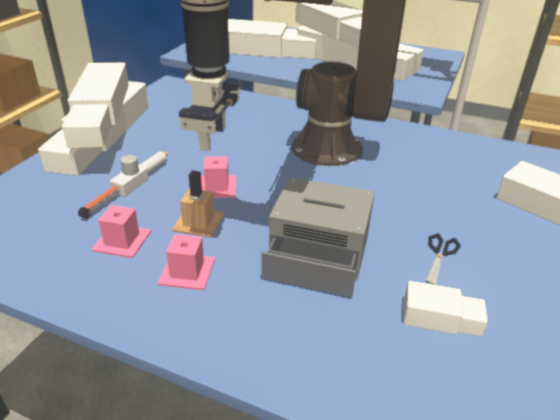

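View pics/f3.png

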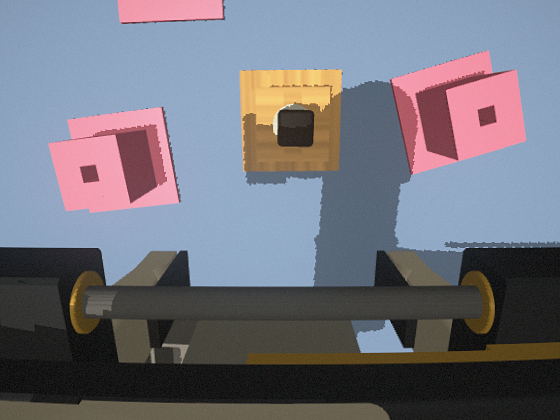

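```bash
python3 - <<'E'
from h import *
a=cv2.imread('pics/side0.png');b=cv2.imread('pics/f1.png')
v=np.hstack([a[230:320,250:350],b[230:320,250:350]]);cv2.imwrite('pics/f4.png',cv2.resize(v,None,fx=4,fy=4,interpolation=cv2.INTER_CUBIC))
E
```

```text
(no output)
```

View pics/f4.png

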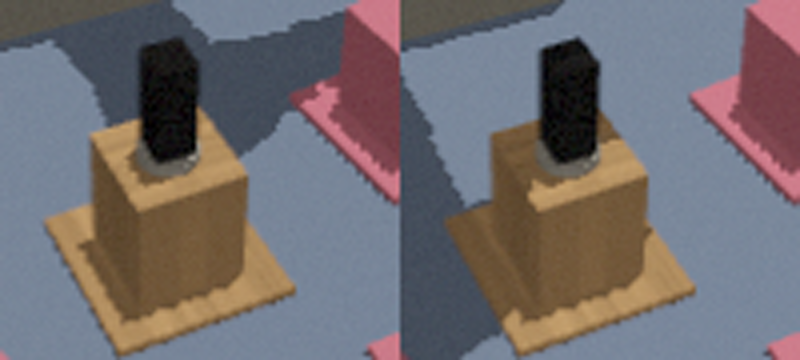

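The rod stands just as it did at the start (collar on the post, upright), the drawer is out, and the gripper is clear of everything.

```bash
python3 -c "
from h import *
print(r.close_job())"
```

```text
the job is handed in; nothing more can be done
None
```

The drawer is fully out, the rod is back in its wooden stand, and the job is handed in; the clock was at about 21.5 s of 67 s. `close_job()` reported no verdict, so what follows rests on my own checks.

- **Latch:** I lifted the rod, lowered it through the slot, and hit the tab on the first probe, at about the slot's centre. I pressed it to its stop (about 12 mm travel, 11 N) and held it there for over 3 s.
- **Drawer:** The projected position in the scene picture matches about 60 mm out. Two pictures over a second apart showed no movement.
- **Rod:** It went into the hole without side force. In the final side view it looks the same as at the start: upright, with its collar on the post.
- **Robot:** The gripper is open and clear of everything, with the force reading near zero.
- **Bystanders:** The sander, shears and foam piece look unmoved by eye in the final pictures; I did not measure them.
- **Disagreement:** My fits from the scene and side cameras and from the wrist camera differed by about 2 mm for the slot and the stand hole. I used the wrist values, which matched where the held rod's tip showed in the wrist picture. Both insertions went in cleanly.

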